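Run a lantern pinion along the fence into the gauging bay

ROBOT

A 7-joint arm with a two-finger parallel gripper is mounted at the origin on the work surface. World frame = base frame: x ahead of the robot, y to its left, z up, the work surface at z = 0. Lengths are in m, angles in rad, forces in N, time in s.
With the tool pointing down it reaches from about 0.4 to 0.85 m from the base axis. Payload 10.4 kg.
Tool frame: the origin (TCP) lies midway between the tips of the shut fingers; the grasp point (between the pads) lies 19 mm behind it; z points along the fingers, x is the direction in which the jaws open and shut, and the axes are right-handed (so a half turn about z gives the same grasp; the last joint's range is limited). The gripper opens to 85 mm and grips with 20 to 120 N. Pads are 22 mm wide; open, the fingers measure 114 mm over their backs; the gripper's body (76 mm by 85 mm) begins 54 mm behind the grasp point. The pads swing forward as they close: fully open they stand 13 mm farther back than shut.
Start: joints at [1.221, 0.332, -0.065, 1.46, 0.022, 1.35, -0.088], TCP at [0.201, -0.592, 0.231] pointing down, gripper open.
Joint ranges: [-2.6, 2.6], [-0.5, 2.12], [-1.47, 1.34], [0.16, 2.42], [-1.27, 4.41], [0.06, 2.06], [-2.6, 2.6]. Speed limits (rad/s): [2.22, 2.22, 2.79, 2.79, 3.14, 3.14, 3.14].

INTERFACE

Orientations are given as a unit quaternion [x, y, z, w].
In Python, from workcell import monitor, eyes, ticket, models gives the robot as it stands.
- The arm moves only by the tool servo_tool, never from a script. Its argument "motion" is a list of rows, each a list of 7 numbers: the opening, from 0 (shut) to 1 (fully open), then the shift along the tool's x, y, z in m, then the turn, a rotation vector about the tool's x, y, z in degrees. In form: [[fingers, tx, ty, tz, rx, ry, rz], ...]. A call has 1 to 20 rows; each row is the pose to reach, as a shift and turn from the pose commanded when the call began, along the tool's axes at that moment; what a row does not reach only later rows make up. A row lasts 1/8 s, in which the tool goes at most 62.5 mm and 10.7 degrees, less where a joint would pass 70% of its speed; a pose out of reach is approached as far as the arm can. A call with a gripper value outside its range is refused whole. The fingers move at their own pace and stop on an object; "grip_force" is the grip in N (left out, the last holds). Time passes only in rows, so rows that repeat a pose let the fingers close. It gives the time, the measured TCP pose, the force and the opening at its end, in the units of the state.
- monitor.get_obs(): the state, without advancing time (a new reading comes with each control period).
- eyes.camera(name): name is "scene" or "top" or "wrist"; returns (picture, depth): 420x560x3 uint8, blue, green, red; 420x560 float32, m along the optical axis (not along the pixel's ray), 0 where there is no reading.
- eyes.camera_info(name): a dict with "intrinsics" (3x3 intrinsics, pixels), "extrinsics" (4x4, takes a point from world to camera coordinates); the wrist camera has in their place "tool_from_camera" (4x4, takes a point from camera to tool coordinates, whose origin is the TCP and whose axes are the tool frame's). Camera axes: x right, y down, z forward; pixel columns grow to the right and rows downward; lengths in m; the calibration is good to about 2 mm. A picture is of the moment at which its call begins: read the wrist's pose just before it. camera_info takes no time and is no camera call.
- ticket.hand_in(): hands the job in, once; it reports no verdict.
Trained networks look in the newest picture that a camera, given by its name, has taken for a name from the list of things; names that differ only in an ending like _2 or _b are one class to them, and where a whole thing is asked for, a point or a joint stands for the part that bears it (a point fixed in the world has none). Each returns a list of dicts, best first, with "confidence" (0 to 1); they miss things now and then, are a little off and sometimes report something else, mostly with a low value. They report only what shows in the picture. A call takes as long as a camera call. They do not tell look-alikes from the thing itself.
- models.boxes_of(camera, thing): "point" ([x, y, z] in m, in the coordinates of the camera as it stood for that picture, good to about 4 mm: the middle of the surface that is visible of it).
The state is a dict: "clock": time; "joint_pos": joint angles; "joint_velocities": joint speeds; "tau": joint torques, N m; "position": TCP position; "ee_rot": TCP orientation; "ft_force": force on the tool from outside, world axes, zero at the start; "torque": the same for the moment, N m; "grip_width": opening from 0.0 (shut) to 1.0 (fully open).
Only numpy, scipy, OpenCV 4.12 (cv2) and the standard library are available. Lean on these libraries where they do the work, as an engineer would, in place of code of your own. Each camera call takes 0.05 s, during which the arm holds its last target. There are 200 camera calls.

TASK

Swing the brass gate wide open and, without lifting it, push the small steel lantern pinion that stands on the wooden runway along the tall fence, upright and always against the fence, through the gateway until it meets the sprung brass buffer. Press it there with a steady push of about 10 N for a second (less than 7 N does not seat it, more than 15 N spoils the buffer), then back off and swing the gate fully shut behind it. Leave the pinion in that bay and do not disturb the other things on the bench.

Things in the scene. Friction and masses are not known exactly. Their poses are not given: they have to be found in the camera images.
- runway: Fixed wooden runway 420 mm long. Origin on the bench under its middle; x along it in the direction of travel (pinion to buffer), y across it, away from the fence towards the robot, z up. Flat bed, top at z = 10 mm, y = -35 to +35 mm, no lip on the +y side. Fence on the far side: inner face y = -35 mm, 12 mm thick, top z = 36 mm. The gate crosses at x = 30 mm, hinged at y = 42 mm.
- pinion_center (a point): Centre (half-way up) of the small steel lantern pinion to push: two flanges with pins between, acts as a plain upright cylinder 40 mm across, 32 mm tall, 0.12 to 0.25 kg, polished (friction 0.2 to 0.4), with an 8 mm pivot 10 mm above it. Starts on the bed at runway x = -170 to -105 mm, within 4 mm of the fence. Against the fence its centre is at runway y = -15 mm, 26 mm above the bench.
- gate (a joint): Angle of the brass gate (rad): 0 = shut, straight across, held by its stop against the travel; up to 1.9 as its free end swings back towards the start and out to the robot's side, clockwise from above. Starts at 0 to 0.3. Hinge friction of 0.05 N m holds it where left; no spring. Plate 4 mm thick, 7 to 71 mm from the hinge axis, 12 to 36 mm above the bench.
- gate_pin (a point): The gate's handle: an upright round brass pin 10 mm across standing on the gate, from 36 to 62 mm above the bench, 52 mm from the hinge axis. The point is on its axis, 49 mm above the bench.
- gate_hinge (a point): Point on the gate's upright hinge axis, 49 mm above the bench (the post itself ends 40 mm above the bench).
- buffer (a joint): How far (m) the buffer is pressed in: 0 free, 0.006 bottomed. 3 N starts it, then 3 N per mm (10 N at 2.3 mm). Released, it pushes the pinion back a few mm: no harm. Brass disc 18 mm across, centre 15 mm above the bed, runway y = -15 mm, on a dark steel stop (36 wide, 30 high, 35 mm long) clamped anywhere beyond the gate: the disc's face is at runway x = 95 to 135 mm, not measured.
- fusee: Bystander: stepped brass fusee cone, 48 mm across, 42 mm tall, behind the fence. Origin at the centre of its underside.
- click_spring: Bystander: flat curved C-shaped blued steel spring about 60 x 45 mm, 6 mm high, behind the fence. Origin on its underside.
- wheel: Bystander: brass clock wheel lying flat, 66 mm across, 5 mm thick, short steel pivot up to 17 mm, behind the fence. Origin at the centre of its underside.
- dish: Bystander: white enamelled dish with brass bushings, 90 mm across, 18 mm high. Origin at the centre of its underside.
- tool_handle: Bystander: turned walnut handle lying on the bench, 98 mm long, 28 mm thick. Origin under its middle.
- big_pinion: Bystander: larger lantern pinion, 56 mm across, 46 mm high with its pivot, standing on the bench away from the runway. Not the one to move. Origin at the centre of its underside.
- screwdriver: Bystander: screwdriver lying on the bench, 160 mm long. Origin on its underside.
Not all that is in view belongs to the job. What is shaped like the part that bears pinion_center but orange or pink is not meant.

How it is judged:
By the outcome, as a careful person would: the job done as asked, in the order asked, and still so for the second after the job is handed in, with the robot touching nothing.
It also fails if it takes over 72 s, if anything falls off the work surface, if the arm or the gripper's body presses on something with over 40 N, if the wrist force passes 120 N, or if a joint passes its speed limit or range.

## Working session

There is one attempt and no reset: what is moved stays moved. The work goes in short steps, Python scripts to look and compute and a tool call to move; the robot and the scene stay as the last step left them, time stands still between calls to the robot, and variables do not carry over. Pictures are saved under pics/ and viewed, about 8 in all and at most 12, crops included, and the job is handed in when it is done.

Besides the shell and the picture viewer there is one more tool, called after "Call:" as name(argument=value, ...), one argument or row to a line, values as JSON. servo_tool: Moves the arm, as the interface text tells. Its arguments: {"type":"object","properties":{"motion":{"type":"array"},"grip_force":{"type":"number"}},"required":["motion"]}

```bash
mkdir -p pics; ls; cat > h.py <<'E'
import numpy as np, cv2
from workcell import monitor, eyes, ticket, models
from scipy.spatial.transform import Rotation as R
def w2c(cam,p):
    i=eyes.camera_info(cam);return i
def toworld(cam,p,obs=None):
    i=eyes.camera_info(cam);p=np.append(p,1)
    if 'extrinsics' in i: return (np.linalg.inv(i['extrinsics'])@p)[:3]
    q=(np.array(i['tool_from_camera'])@p)[:3]
    return R.from_quat(obs['ee_rot']).apply(q)+obs['position']
def pix(cam,u,v,d,obs=None):
    K=np.array(eyes.camera_info(cam)['intrinsics'])
    return toworld(cam,np.linalg.inv(K)@[u*d,v*d,d],obs)
def onplane(cam,u,v,z,obs=None):
    a=pix(cam,u,v,0.1,obs);b=pix(cam,u,v,1.0,obs)
    return a+(b-a)*(z-a[2])/(b[2]-a[2])
E
python3 - <<'E'
from h import *
o=monitor.get_obs();print({k:np.round(v,3) for k,v in o.items()})
for c in ['scene','top']:
    im,d=eyes.camera(c);cv2.imwrite(f'pics/{c}0.png',im)
    np.save(f'{c}.npy',d)
    for t in ['runway','pinion_center','gate','gate_pin','gate_hinge','buffer']:
        for r in models.boxes_of(c,t)[:3]: print(c,t,round(r['confidence'],2),np.round(toworld(c,r['point']),3))
E
```

```text
pics
{'clock': np.float64(0.0), 'joint_pos': array([ 1.221,  0.333, -0.065,  1.461,  0.022,  1.35 , -0.089]), 'joint_velocities': array([-0.002,  0.   , -0.   , -0.001,  0.001, -0.001, -0.   ]), 'tau': array([ 0.0000e+00, -6.2544e+01,  5.0000e-02, -3.9161e+01,  1.6000e-02,
        1.0000e-02, -0.0000e+00]), 'position': array([ 0.201, -0.592,  0.231]), 'ee_rot': array([ 0.813, -0.583, -0.001, -0.   ]), 'ft_force': array([-0.244,  0.668,  0.435]), 'torque': array([ 0.012, -0.01 ,  0.03 ]), 'grip_width': np.float64(1.001)}
scene runway 0.82 [ 0.607 -0.011  0.008]
scene runway 0.51 [ 0.604 -0.131  0.042]
scene pinion_center 0.8 [ 0.49  -0.154  0.033]
scene pinion_center 0.75 [ 0.602 -0.126  0.043]
scene pinion_center 0.62 [ 0.702 -0.186  0.029]
scene gate 0.63 [0.592 0.035 0.029]
scene gate_pin 0.62 [0.589 0.037 0.026]
scene gate_hinge 0.68 [0.59  0.036 0.029]
scene buffer 0.5 [0.616 0.134 0.029]
top pinion_center 0.65 [ 0.596 -0.124  0.043]
top pinion_center 0.53 [ 0.699 -0.174  0.031]
top pinion_center 0.5 [ 0.486 -0.15   0.032]
top gate 0.44 [0.588 0.037 0.035]
top gate_pin 0.39 [0.588 0.039 0.039]
top gate_hinge 0.51 [0.59  0.04  0.036]
```

View pics/scene0.png

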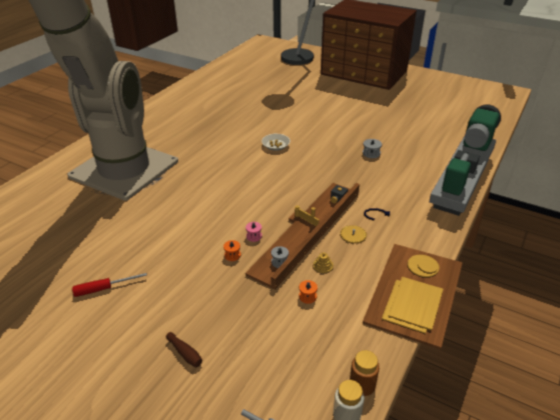

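View pics/top0.png

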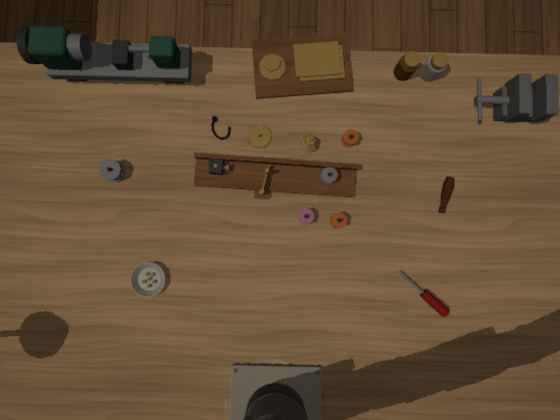

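The scene picture shows the steel pinion at (280,257) on the runway, the gate at (303,217) and the buffer at (338,193). Orange and pink decoys stand beside the runway. In the top picture the pinion is at (330,175), the gate at (264,180), and the buffer at (216,167). Travel runs roughly along world +y.

```bash
python3 - <<'E'
from h import *
print(np.round(eyes.camera_info('wrist')['tool_from_camera'],3), np.round(eyes.camera_info('wrist')['intrinsics'],1))
o=monitor.get_obs();print(np.round(R.from_quat(o['ee_rot']).as_matrix(),3))
for n,u,v,z in [('runwayBL',194,186,.01),('runwayBR',355,195,.01),('fenceL',195,157,.036),('fenceR',356,165,.036),('pinion',330,175,.042),('hinge',262,195,.04),('pin',268,168,.06),('stop',216,166,.04)]:
    print(n,np.round(onplane('top',u,v,z),3))
E
```

```text
[[ 1.     0.001 -0.001 -0.001]
 [-0.001  0.958  0.287 -0.073]
 [ 0.001 -0.287  0.958 -0.143]
 [ 0.     0.     0.     1.   ]] [[377.3   0.  275.7]
 [  0.  377.3 211.1]
 [  0.    0.    1. ]]
[[ 0.321 -0.947  0.   ]
 [-0.947 -0.321 -0.   ]
 [ 0.    -0.    -1.   ]]
runwayBL [0.567 0.223 0.01 ]
runwayBR [ 0.553 -0.197  0.01 ]
fenceL [0.638 0.218 0.036]
fenceR [ 0.627 -0.193  0.036]
pinion [ 0.598 -0.126  0.042]
hinge [0.544 0.044 0.04 ]
pin [0.609 0.031 0.06 ]
stop [0.615 0.163 0.04 ]
```

Call:
servo_tool(
  motion=[
    [0.4,-0.443,-0.598,0,0,0,20.5],
    [0.4,-0.443,-0.598,0,0,0,20.5],
    [0.4,-0.443,-0.598,0,0,0,20.5],
    [0.4,-0.443,-0.598,0,0,0,20.5],
    [0.4,-0.443,-0.598,0,0,0,20.5],
    [0.4,-0.443,-0.598,0,0,0,20.5],
    [0.4,-0.443,-0.598,0,0,0,20.5],
    [0.4,-0.443,-0.598,0,0,0,20.5],
    [0.4,-0.443,-0.598,0,0,0,20.5],
    [0.4,-0.443,-0.598,0,0,0,20.5],
    [0.4,-0.443,-0.598,0,0,0,20.5],
    [0.4,-0.443,-0.598,0,0,0,20.5],
    [0.4,-0.443,-0.598,0,0,0,20.5],
    [0.4,-0.443,-0.598,0,0,0,20.5],
    [0.4,-0.443,-0.598,0,0,0,20.5],
    [0.4,-0.443,-0.598,0,0,0,20.5],
  ],
)

```text
clock: 2.7
position: [0.6246, 0.0183, 0.2316]
ee_rot: [-0.695, 0.719, -0.0, -0.0]
ft_force: [-0.1, 0.2, -0.0]
grip_width: 0.403
```

```bash
cat > look.py <<'E'
import sys
from h import *
o=monitor.get_obs();im,d=eyes.camera('wrist');n=sys.argv[1]
cv2.imwrite(f'pics/{n}.png',im);np.save(n+'.npy',d)
np.savez(n+'_o.npz',**o)
for t in ['pinion_center','gate','gate_pin','gate_hinge','buffer']:
    for r in models.boxes_of('wrist',t)[:2]: print(t,round(r['confidence'],2),np.round(toworld('wrist',r['point'],o),4))
E
python3 look.py w1
```

```text
pinion_center 0.97 [ 0.5998 -0.1156  0.0437]
pinion_center 0.94 [ 0.5044 -0.0722  0.0335]
gate 0.79 [0.5855 0.0405 0.0359]
gate_pin 0.72 [0.591  0.043  0.0366]
gate_hinge 0.73 [0.5891 0.0366 0.037 ]
buffer 0.54 [0.6114 0.1391 0.0277]
buffer 0.35 [0.5894 0.0436 0.0402]
```

View pics/w1.png

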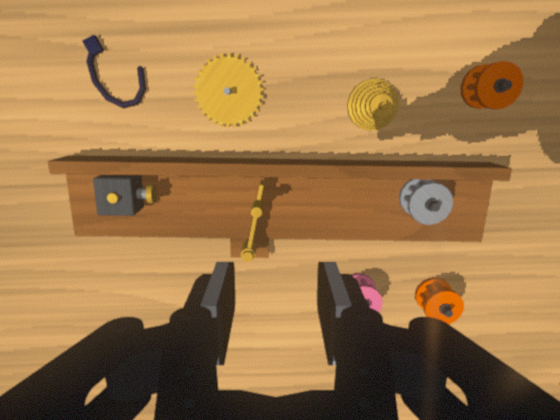

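Wrist view: gate pin top is near (257,212), hinge post (247,254), buffer disc face (156,194), and the pinion's pivot (433,205) lies on the right, against the fence. I'll fit the runway frame from depth.

```bash
cat > fit.py <<'E'
from h import *
import sys
def cloud(n):
    d=np.load(n+'.npy');o=dict(np.load(n+'_o.npz'));K=np.array(eyes.camera_info('wrist')['intrinsics'])
    v,u=np.mgrid[:420,:560]
    c=(np.linalg.inv(K)@np.stack([u*d,v*d,d]).reshape(3,-1)).T
    T=np.array(eyes.camera_info('wrist')['tool_from_camera'])
    return (R.from_quat(o['ee_rot']).apply(c@T[:3,:3].T+T[:3,3])+o['position']).reshape(420,560,3),cv2.imread(f'pics/{n}.png')
if __name__=='__main__':
    P,im=cloud('w1')
    print('bench z',np.median(P[130:150,300:330,2]),'bed z',np.median(P[200:225,300:380,2]))
    # fence top: per column, highest z in rows 145..185
    fr=[];bk=[]
    for u in range(60,500,4):
        col=P[140:240,u];m=(col[:,2]>.030)&(col[:,2]<.041)&(col[:,0]>.612)
        if m.sum()>2: fr.append(col[m][-1]);bk.append(col[m][0])
    fr=np.array(fr);bk=np.array(bk);print(len(fr),'fence z',np.median(fr[:,2]))
    for q in(fr,bk):
        p=np.polyfit(q[:,1],q[:,0],1);r=q[:,0]-np.polyval(p,q[:,1]);k=abs(r)<.003;p=np.polyfit(q[k,1],q[k,0],1);print('x=',p,'deg',np.degrees(np.arctan(p[0])))
    # bed front edge
    e=[]
    for u in list(range(100,220,4))+list(range(275,390,4)):
        col=P[215:250,u];m=(col[:,2]>.006)&(col[:,2]<.016)
        if m.sum()>2: e.append(col[m][-1])
    e=np.array(e);p=np.polyfit(e[:,1],e[:,0],1);print('bed edge x=',p)
    b=P[185:232,60:495].reshape(-1,3);b=b[(b[:,2]>.007)&(b[:,2]<.014)];print('bed y ends',np.percentile(b[:,1],[0.2,99.8]))
    for nm,(u0,u1,v0,v1,z0,z1) in dict(pinflange=(395,460,170,230,.038,.047),pivot=(395,460,170,230,.047,.06),gpin=(245,270,195,225,.052,.07),gplate=(235,275,175,265,.031,.041),disc=(142,160,180,210,.015,.04),stop=(90,142,170,220,.036,.046)).items():
        q=P[v0:v1,u0:u1].reshape(-1,3);q=q[(q[:,2]>z0)&(q[:,2]<z1)]
        if len(q): print(nm,len(q),'mean',q.mean(0).round(4),'min',q.min(0).round(4),'max',q.max(0).round(4))
E
python3 fit.py
python3 -c "
from fit import *
P,im=cloud('w1')
print(P[195:230:3,257].round(3)); print(P[194,140:170:2].round(3)); print(P[236:262:3,248].round(3))"
```

```text
bench z 0.0002341765602821011 bed z 0.01036163413954419
110 fence z 0.036222651634748845
x= [0.04862845 0.6277449 ] deg 2.7840120165471967
x= [0.04835598 0.63913149] deg 2.768436956152539
bed edge x= [0.04868878 0.55774262]
bed y ends [-0.19140097  0.22631432]
pinflange 1387 mean [ 0.6007 -0.1205  0.0422] min [ 0.5803 -0.1445  0.038 ] max [ 0.6283 -0.1014  0.0469]
pivot 89 mean [ 0.6002 -0.1208  0.0515] min [ 0.5962 -0.1253  0.0472] max [ 0.6037 -0.1169  0.0539]
gpin 126 mean [0.6042 0.0371 0.0609] min [0.5988 0.0328 0.052 ] max [0.6081 0.0421 0.0638]
gplate 457 mean [0.5856 0.0427 0.0369] min [0.5463 0.0208 0.0311] max [0.6314 0.0563 0.041 ]
disc 239 mean [0.6142 0.1391 0.0286] min [0.5989 0.1352 0.0153] max [0.6227 0.152  0.0349]
stop 1661 mean [0.6183 0.1671 0.04  ] min [0.5974 0.1406 0.036 ] max [0.6405 0.1865 0.0455]
[[0.612 0.037 0.036]
 [0.609 0.037 0.036]
 [0.607 0.037 0.041]
 [0.608 0.037 0.053]
 [0.608 0.036 0.062]
 [0.605 0.036 0.062]
 [0.603 0.036 0.062]
 [0.6   0.037 0.061]
 [0.58  0.04  0.01 ]
 [0.577 0.04  0.01 ]
 [0.574 0.04  0.011]
 [0.57  0.04  0.009]]
[[0.615 0.147 0.03 ]
 [0.615 0.145 0.03 ]
 [0.615 0.143 0.031]
 [0.616 0.14  0.034]
 [0.616 0.138 0.034]
 [0.616 0.137 0.034]
 [0.615 0.136 0.03 ]
 [0.613 0.136 0.024]
 [0.611 0.137 0.017]
 [0.61  0.137 0.01 ]
 [0.61  0.135 0.011]
 [0.697 0.017 0.374]
 [0.61  0.131 0.011]
 [0.609 0.129 0.01 ]
 [0.609 0.127 0.011]]
[[0.563 0.05  0.011]
 [0.56  0.05  0.011]
 [0.565 0.048 0.035]
 [0.563 0.048 0.037]
 [0.559 0.048 0.035]
 [0.557 0.048 0.038]
 [0.555 0.048 0.04 ]
 [0.552 0.048 0.04 ]
 [0.55  0.048 0.042]]
```

Call:
servo_tool(
  motion=[
    [0.4,-0.018,0.021,0.05,0,0,1],
    [0.4,-0.018,0.021,0.1,0,0,1],
    [0.4,-0.018,0.021,0.14,0,0,1],
    [0.4,-0.018,0.021,0.17,0,0,1],
    [0.4,-0.018,0.021,0.189,0,0,1],
    [0.4,-0.018,0.021,0.189,0,0,1],
    [0.4,-0.018,0.021,0.189,0,0,1],
    [0,-0.018,0.021,0.189,0,0,1],
    [0,-0.018,0.021,0.189,0,0,1],
    [0,-0.018,0.021,0.189,0,0,1],
    [0,-0.018,0.021,0.189,0,0,1],
    [0,-0.018,0.021,0.189,0,0,1],
  ],
  grip_force=20,
)

```text
clock: 4.5
position: [0.6052, 0.0382, 0.0434]
ee_rot: [-0.69, 0.724, -0.001, 0.001]
ft_force: [-0.9, -1.2, 6.5]
grip_width: 0.106
```

Call:
servo_tool(
  motion=[
    [0,0.0063,0.0014,0,0,0,0],
    [0,0.012,0.0034,0,0,0,0],
    [0,0.0164,0.0056,0,0,0,0],
    [0,0.0208,0.0084,0,0,0,0],
    [0,0.0287,0.015,0,0,0,0],
    [0,0.0352,0.0232,0,0,0,0],
    [0,0.0399,0.0324,0,0,0,0],
    [0,0.0427,0.0424,0,0,0,0],
    [0,0.0434,0.0528,0,0,0,0],
    [0,0.0426,0.0605,0,0,0,0],
    [0,0.0411,0.0667,0,0,0,0],
    [0,0.0411,0.0667,0,0,0,0],
    [0,0.0411,0.0667,0,0,0,0],
  ],
)

```text
clock: 6.12
position: [0.5358, -0.0025, 0.0431]
ee_rot: [-0.689, 0.725, -0.001, -0.001]
ft_force: [-1.8, -6.4, 10.9]
grip_width: 0.1
```

Call:
servo_tool(
  motion=[
    [0.15,0,0,0,0,0,0],
    [0.25,0,0,0,0,0,0],
    [0.35,0,0,0,0,0,0],
    [0.35,0,0,-0.03,0,0,0],
    [0.35,0,0,-0.08,0,0,0],
    [0.35,0,0,-0.13,0,0,0],
    [0.35,0.02,-0.05,-0.18,0,0,0],
    [0.35,0.02,-0.07,-0.18,0,0,0],
    [0.35,0.02,-0.07,-0.18,0,0,0],
    [0.35,0.02,-0.07,-0.18,0,0,0],
  ],
)

```text
clock: 7.38
position: [0.6039, -0.0223, 0.2214]
ee_rot: [-0.69, 0.724, 0.001, -0.0]
ft_force: [0.4, 1.0, 0.0]
grip_width: 0.348
```

```bash
python3 look.py w2; python3 -c "
from fit import *
print(monitor.get_obs()['joint_pos'].round(3))
P,im=cloud('w2')
q=P[40:340].reshape(-1,3)
def s(n,x0,x1,y0,y1,z0,z1):
    m=(q[:,0]>x0)&(q[:,0]<x1)&(q[:,1]>y0)&(q[:,1]<y1)&(q[:,2]>z0)&(q[:,2]<z1);p=q[m];print(n,m.sum(),p.mean(0).round(4),p.min(0).round(4),p.max(0).round(4))
s('gpin',.5,.6,-.04,.06,.055,.068)
s('gplate',.5,.6,-.04,.06,.033,.040)
s('pivot',.57,.62,-.16,-.08,.048,.056)
s('flange',.57,.62,-.16,-.08,.040,.045)
"
```

```text
pinion_center 0.88 [ 0.6025 -0.1201  0.0432]
pinion_center 0.87 [ 0.7016 -0.1699  0.0313]
gate 0.75 [0.5473 0.0127 0.033 ]
gate_pin 0.94 [0.5468 0.0126 0.0305]
gate_pin 0.57 [0.7166 0.1794 0.0077]
gate_hinge 0.88 [0.5445 0.0091 0.0344]
buffer 0.71 [0.6102 0.1396 0.0279]
[ 0.387  0.341 -0.536  1.508  0.176  1.341 -1.782]
gpin 123 [ 0.5422 -0.0017  0.0612] [ 0.5365 -0.0062  0.0556] [0.5465 0.0028 0.0642]
gplate 432 [0.5475 0.0227 0.0363] [ 0.535  -0.0201  0.033 ] [0.5594 0.056  0.04  ]
pivot 85 [ 0.6001 -0.1211  0.052 ] [ 0.5954 -0.1256  0.0485] [ 0.6038 -0.1175  0.0543]
flange 1478 [ 0.6003 -0.1211  0.0423] [ 0.5802 -0.1408  0.04  ] [ 0.6196 -0.1017  0.045 ]
```

View pics/w2.png

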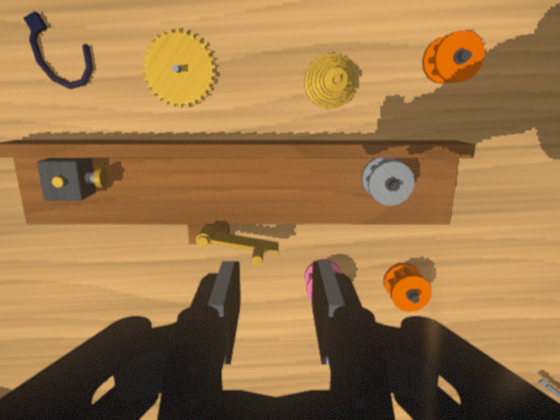

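The gate stands about 1.74 rad open: the pin is at (257,257) px and clear of the bed. The pinion, at (388,182), has not moved. Next I go behind it with shut fingers, turned so their flat side pushes slightly towards the fence.

Call:
servo_tool(
  motion=[
    [0,0.05,0.004,0,0,0,-10],
    [0,0.1,0.004,0,0,0,-20],
    [0,0.143,0.004,0,0,0,-30],
    [0,0.143,0.004,0,0,0,-40],
    [0,0.143,0.004,0.03,0,0,-50],
    [0,0.143,0.004,0.06,0,0,-60],
    [0,0.143,0.004,0.09,0,0,-70],
    [0,0.143,0.004,0.12,0,0,-78],
    [0,0.143,0.004,0.12,0,0,-78],
    [0,0.143,0.004,0.12,0,0,-78],
  ],
)

```text
clock: 8.93
position: [0.5944, -0.1657, 0.1036]
ee_rot: [0.991, -0.13, 0.001, 0.0]
ft_force: [0.1, 0.4, 1.1]
grip_width: 0.002
```

Call:
servo_tool(
  motion=[
    [0,-0.001,0,0.04,0,0,0],
    [0,-0.001,0,0.07,0,0,0],
    [0,-0.001,0,0.0875,0,0,0],
    [0,-0.001,0,0.0875,0,0,0],
    [0,-0.0022,-0.006,0.0875,0,0,0],
    [0,-0.0034,-0.0112,0.0875,0,0,0],
    [0,-0.0042,-0.015,0.0875,0,0,0],
    [0,-0.005,-0.0187,0.0875,0,0,0],
    [0,-0.0059,-0.0226,0.0875,0,0,0],
    [0,-0.0067,-0.0265,0.0875,0,0,0],
    [0,-0.0075,-0.0304,0.0875,0,0,0],
    [0,-0.0075,-0.0304,0.0875,0,0,0],
  ],
)

```text
clock: 10.42
position: [0.5943, -0.1337, 0.0148]
ee_rot: [0.992, -0.128, -0.0, -0.0]
ft_force: [0.7, -0.1, -0.2]
grip_width: 0.001
```

```bash
python3 - <<'E'
from h import *
im,d=eyes.camera('scene');cv2.imwrite('pics/s2.png',cv2.resize(im[160:300,220:400],None,fx=4,fy=4))
E
```

```text
(no output)
```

View pics/s2.png

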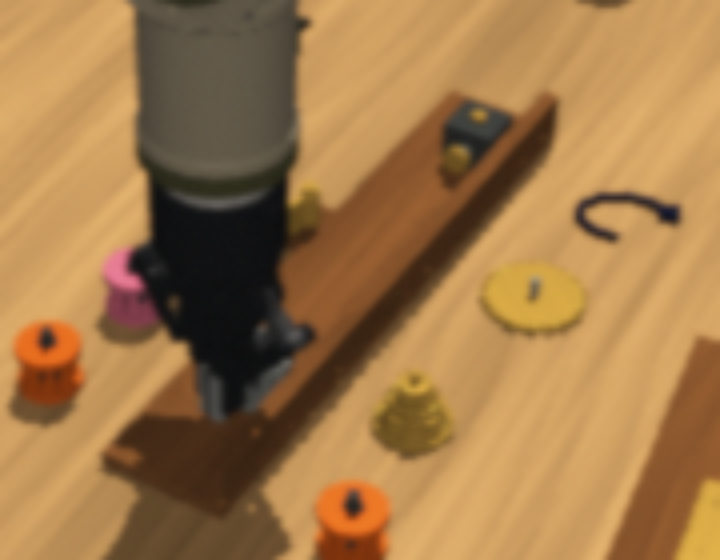

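The gripper hides the pinion here; the linkage passes above the fence, the gate is still open, and the neighbours are undisturbed. I'll check with wrist depth.

```bash
cat > pin.py <<'E'
from fit import *
import sys
def rw(p): 
    d=np.asarray(p)[:2]-[.5936,.0175];return np.array([d@[.0486,.9988],d@[-.9988,.0486]]).round(4)
def state(n):
    o=monitor.get_obs();im,d=eyes.camera('wrist');cv2.imwrite(f'pics/{n}.png',im);np.save(n+'.npy',d);np.savez(n+'_o.npz',**o)
    P,im=cloud(n);q=P.reshape(-1,3);hsv=cv2.cvtColor(im,cv2.COLOR_BGR2HSV).reshape(-1,3)
    print('tcp rw',rw(o['position']),o['position'][2].round(4),'F',o['ft_force'].round(2))
    m=(q[:,2]>.039)&(q[:,2]<.0455)&(hsv[:,1]<90)&(hsv[:,2]>60)
    r=np.stack([(q[:,:2]-[.5936,.0175])@[.0486,.9988],(q[:,:2]-[.5936,.0175])@[-.9988,.0486]],1)
    m&=(r[:,1]>-.045)&(r[:,1]<.03)&(abs(r[:,0])<.2)
    if m.sum(): print('flange',m.sum(),'bounds',r[m].min(0).round(4),r[m].max(0).round(4),'z',q[m,2].mean().round(4))
    m=(q[:,2]>.0475)&(q[:,2]<.056)&(abs(r[:,1]+.013)<.012)&(r[:,0]<.13)
    if m.sum(): print('pivot?',m.sum(),np.median(r[m],0).round(4))
if __name__=='__main__': state(sys.argv[1])
E
python3 pin.py w3
```

```text
tcp rw [-0.1513 -0.0081] 0.0148 F [0.16 0.48 0.23]
flange 10579 bounds [-0.1451 -0.0346] [-0.0994  0.0048] z 0.0422
pivot? 1791 [-0.1395 -0.0111]
```

View pics/w3.png

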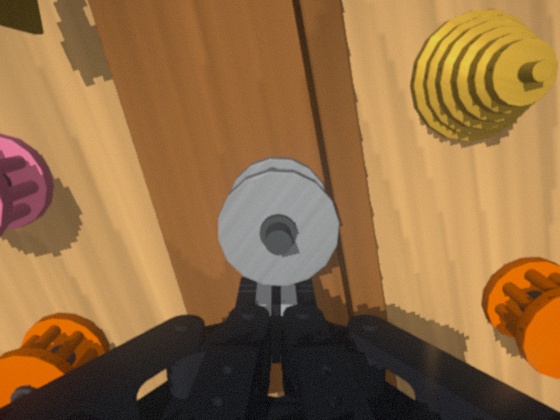

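The pinion's flange is centred at runway (-0.119, -0.015), upright against the fence and touching the finger sides. I push it onward.

Call:
servo_tool(
  motion=[
    [0,-0.0013,-0.0059,0,0,0,0],
    [0,-0.005,-0.0235,0,0,0,0],
    [0,-0.0075,-0.0352,0,0,0,0],
    [0,-0.01,-0.0469,0,0,0,0],
    [0,-0.0125,-0.0587,0,0,0,0],
    [0,-0.015,-0.0704,0,0,0,0],
    [0,-0.0176,-0.0822,0,0,0,0],
    [0,-0.0201,-0.0939,0,0,0,0],
    [0,-0.0226,-0.1056,0,0,0,0],
    [0,-0.0251,-0.1174,0,0,0,0],
    [0,-0.0276,-0.1291,0,0,0,0],
    [0,-0.0301,-0.1408,0,0,0,0],
    [0,-0.0326,-0.1526,0,0,0,0],
    [0,-0.0351,-0.1643,0,0,0,0],
    [0,-0.0372,-0.1741,0,0,0,0],
    [0,-0.0393,-0.1839,0,0,0,0],
    [0,-0.041,-0.1917,0,0,0,0],
    [0,-0.0422,-0.1976,0,0,0,0],
    [0,-0.0422,-0.1976,0,0,0,0],
  ],
)

```text
clock: 12.9
position: [0.6039, 0.0682, 0.0148]
ee_rot: [0.992, -0.128, 0.0, -0.0]
ft_force: [-0.2, -0.7, 0.7]
grip_width: -0.004
```

```bash
python3 pin.py w4
```

```text
tcp rw [ 0.0511 -0.0078] 0.0148 F [-0.19 -0.65  0.72]
flange 17200 bounds [ 0.057  -0.0346] [0.1557 0.0047] z 0.0414
pivot? 1789 [ 0.0628 -0.0108]
```

Call:
servo_tool(
  motion=[
    [0,-0.0006,-0.0029,0,0,0,0],
    [0,-0.0013,-0.0059,0,0,0,0],
    [0,-0.0019,-0.0088,0,0,0,0],
    [0,-0.0023,-0.0108,0,0,0,0],
    [0,-0.0027,-0.0127,0,0,0,0],
    [0,-0.0027,-0.0127,0,0,0,0],
  ],
)

```text
clock: 13.7
position: [0.6046, 0.0808, 0.0149]
ee_rot: [0.992, -0.128, 0.0, -0.0]
ft_force: [-0.4, -0.3, -0.1]
grip_width: -0.001
```

Call:
servo_tool(
  motion=[
    [0,-0.0002,-0.001,0,0,0,0],
    [0,-0.0004,-0.002,0,0,0,0],
    [0,-0.0006,-0.003,0,0,0,0],
    [0,-0.0006,-0.003,0,0,0,0],
  ],
)

```text
clock: 14.2
position: [0.6047, 0.0837, 0.0148]
ee_rot: [0.992, -0.129, 0.0, -0.0]
ft_force: [-0.6, 0.3, -0.0]
grip_width: 0.001
```

Call:
servo_tool(
  motion=[
    [0,-0.0002,-0.001,0,0,0,0],
    [0,-0.0004,-0.002,0,0,0,0],
    [0,-0.0004,-0.002,0,0,0,0],
  ],
)

```text
clock: 14.58
position: [0.6048, 0.0852, 0.0148]
ee_rot: [0.992, -0.129, -0.0, 0.0]
ft_force: [-0.5, -2.4, 2.0]
grip_width: -0.001
```

Call:
servo_tool(
  motion=[
    [0,-0.0002,-0.001,0,0,0,0],
    [0,-0.0002,-0.001,0,0,0,0],
  ],
)

```text
clock: 14.82
position: [0.6049, 0.0855, 0.0148]
ee_rot: [0.992, -0.129, -0.0, 0.001]
ft_force: [-1.8, -5.1, 2.7]
grip_width: -0.001
```

Call:
servo_tool(
  motion=[
    [0,-0.0002,-0.001,0,0,0,0],
    [0,-0.0003,-0.0015,0,0,0,0],
    [0,-0.0003,-0.0015,0,0,0,0],
  ],
)

```text
clock: 15.2
position: [0.6049, 0.0861, 0.0148]
ee_rot: [0.992, -0.129, -0.0, 0.001]
ft_force: [-2.7, -7.7, 4.1]
grip_width: 0.0
```

Call:
servo_tool(
  motion=[
    [0,-0.0002,-0.001,0,0,0,0],
    [0,-0.0003,-0.0016,0,0,0,0],
    [0,-0.0003,-0.0016,0,0,0,0],
  ],
)

```text
clock: 15.58
position: [0.605, 0.0867, 0.0148]
ee_rot: [0.992, -0.13, -0.0, 0.002]
ft_force: [-3.5, -10.6, 6.4]
grip_width: -0.0
```

Call:
servo_tool(
  motion=[
    [0,-0.0001,-0.0004,0,0,0,0],
    [0,-0.0001,-0.0004,0,0,0,0],
    [0,-0.0001,-0.0004,0,0,0,0],
    [0,-0.0001,-0.0004,0,0,0,0],
    [0,-0.0001,-0.0004,0,0,0,0],
    [0,-0.0001,-0.0004,0,0,0,0],
  ],
)

```text
clock: 16.32
position: [0.6049, 0.0869, 0.0148]
ee_rot: [0.992, -0.13, -0.0, 0.002]
ft_force: [-4.1, -11.2, 7.0]
grip_width: 0.001
```

```bash
python3 pin.py w5
```

```text
tcp rw [ 0.0698 -0.008 ] 0.0148 F [ -4.13 -11.21   6.96]
flange 23172 bounds [ 0.0759 -0.0346] [0.169 0.005] z 0.0411
pivot? 1799 [ 0.0818 -0.011 ]
```

View pics/w5.png

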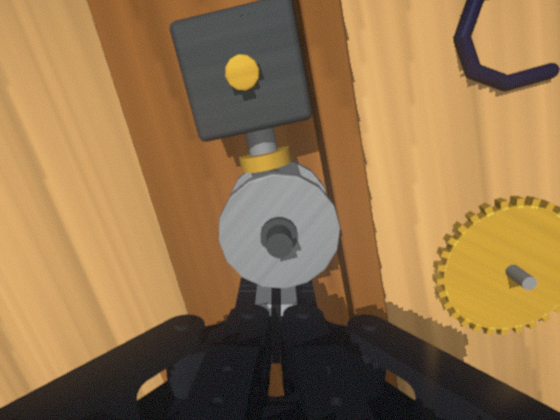

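The pinion sits upright at (280,235) px, against the fence and touching the brass disc at (265,160). I hold it a little longer, then back off gently and lift.

Call:
servo_tool(
  motion=[
    [0,0,0,0,0,0,0],
    [0,0,0,0,0,0,0],
    [0,0,0,0,0,0,0],
    [0,0,0,0,0,0,0],
    [0,0,0,0,0,0,0],
    [0,0,0,0,0,0,0],
    [0,0.0004,0.002,0,0,0,0],
    [0,0.0008,0.004,0,0,0,0],
    [0,0.0013,0.006,0,0,0,0],
    [0,0.0021,0.01,0,0,0,0],
    [0,0.0042,0.02,0,0,0,0],
    [0,0.0085,0.04,0,0,0,0],
    [0,0.0125,0.06,0,0,0,0],
    [0,0.0125,0.06,-0.05,0,0,0],
    [0,0.0125,0.06,-0.1,0,0,0],
    [0,0.0125,0.06,-0.15,0,0,30],
    [0,0.0125,0.06,-0.19,0,0,40],
    [0.35,0.0125,0.06,-0.19,0,0,50],
    [0.35,0.0125,0.06,-0.19,0,0,60],
    [0.35,0.0125,0.06,-0.19,0,0,70],
  ],
)

```text
clock: 18.88
position: [0.6018, 0.0272, 0.2049]
ee_rot: [0.824, -0.566, 0.0, 0.0]
ft_force: [-0.0, -0.6, -0.3]
grip_width: 0.353
```

Call:
servo_tool(
  motion=[
    [0.35,0,0,0,0,0,8],
    [0.35,0,0,0,0,0,8],
  ],
)

```text
clock: 19.12
position: [0.6018, 0.0276, 0.2048]
ee_rot: [0.785, -0.619, 0.0, 0.0]
ft_force: [0.2, 0.7, 0.1]
grip_width: 0.356
```

```bash
python3 pin.py w6; python3 -c "
from pin import *
o=monitor.get_obs();print(o['position'].round(4),R.from_quat(o['ee_rot']).as_matrix().round(3).tolist())
P,im=cloud('w6')
q=P[:].reshape(-1,3)
def s(n,x0,x1,y0,y1,z0,z1):
    m=(q[:,0]>x0)&(q[:,0]<x1)&(q[:,1]>y0)&(q[:,1]<y1)&(q[:,2]>z0)&(q[:,2]<z1);p=q[m]
    if len(p): print(n,m.sum(),p.mean(0).round(4),p.min(0).round(4),p.max(0).round(4),rw(p.mean(0)))
s('gpin',.5,.6,-.04,.06,.055,.068)
s('pivot',.57,.64,.06,.13,.048,.056)
s('flange',.57,.64,.06,.137,.039,.045)
"
```

```text
tcp rw [ 0.0105 -0.0077] 0.2048 F [0.23 0.68 0.07]
flange 3420 bounds [ 0.0797 -0.0341] [0.1687 0.0052] z 0.0414
pivot? 99 [ 0.099  -0.0147]
[0.6018 0.0278 0.2048] [[0.236, -0.972, 0.0], [-0.972, -0.236, -0.0], [0.0, 0.0, -1.0]]
gpin 137 [ 0.5422 -0.0011  0.061 ] [ 0.5367 -0.0062  0.0551] [0.5464 0.0034 0.0632] [-0.0211  0.0504]
pivot 97 [0.6132 0.1158 0.0519] [0.6089 0.1119 0.0485] [0.6167 0.1196 0.0539] [ 0.0991 -0.0148]
flange 1788 [0.6134 0.1157 0.0423] [0.5931 0.0964 0.0392] [0.6326 0.1357 0.045 ] [ 0.099 -0.015]
```

View pics/w6.png

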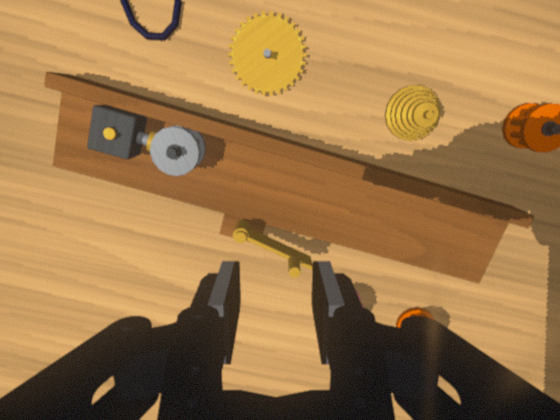

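The pinion rests at runway (0.099, -0.015), upright against the fence with its back about 49 mm beyond the gate line. The gate pin is at (295,267) px. I grip it and swing the gate shut.

Call:
servo_tool(
  motion=[
    [0.35,0.014,0.05,0,0,0,10],
    [0.35,0.014,0.0647,0.03,0,0,16.5],
    [0.35,0.014,0.0647,0.07,0,0,16.5],
    [0.35,0.014,0.0647,0.11,0,0,16.5],
    [0.35,0.014,0.0647,0.14,0,0,16.5],
    [0.35,0.014,0.0647,0.161,0,0,16.5],
    [0.35,0.014,0.0647,0.161,0,0,16.5],
    [0.35,0.014,0.0647,0.161,0,0,16.5],
    [0,0.014,0.0647,0.161,0,0,16.5],
    [0,0.014,0.0647,0.161,0,0,16.5],
    [0,0.014,0.0647,0.161,0,0,16.5],
    [0,0.014,0.0647,0.161,0,0,16.5],
  ],
  grip_force=30,
)

```text
clock: 20.68
position: [0.5428, -0.0027, 0.045]
ee_rot: [-0.688, 0.726, -0.002, -0.001]
ft_force: [-2.8, -8.8, 5.8]
grip_width: 0.096
```

Call:
servo_tool(
  motion=[
    [0,0.0004,-0.0045,0,0,0,0],
    [0,0.0007,-0.0087,0,0,0,0],
    [0,-0.0001,-0.0175,0,0,0,0],
    [0,-0.0028,-0.0275,0,0,0,0],
    [0,-0.0075,-0.0368,0,0,0,0],
    [0,-0.014,-0.0449,0,0,0,0],
    [0,-0.0219,-0.0516,0,0,0,0],
    [0,-0.0287,-0.0555,0,0,0,0],
    [0,-0.0359,-0.0584,0,0,0,0],
    [0,-0.0435,-0.0601,0,0,0,0],
    [0,-0.049,-0.0607,0,0,0,0],
    [0,-0.0513,-0.0607,0,0,0,0],
    [0,-0.053,-0.0607,0,0,0,0],
    [0,-0.053,-0.0607,0,0,0,0],
  ],
)

```text
clock: 22.42
position: [0.6094, 0.0454, 0.0456]
ee_rot: [-0.687, 0.726, -0.004, 0.001]
ft_force: [12.6, -10.9, -3.9]
grip_width: 0.094
```

Call:
servo_tool(
  motion=[
    [0.1,0,0,0,0,0,0],
    [0.2,0,0,0,0,0,0],
    [0.35,0,0,0,0,0,0],
    [0.35,0,0,0,0,0,0],
    [0.35,0,0,-0.03,0,0,0],
    [0.35,0,0,-0.08,0,0,0],
    [0.35,0,0,-0.13,0,0,0],
    [0.35,0.01,-0.02,-0.18,0,0,0],
    [0.35,0.01,-0.02,-0.18,0,0,0],
    [0.35,0.01,-0.02,-0.18,0,0,0],
  ],
)

```text
clock: 23.68
position: [0.6247, 0.0393, 0.2232]
ee_rot: [-0.689, 0.725, 0.0, -0.0]
ft_force: [-0.2, -0.2, -0.6]
grip_width: 0.349
```

```bash
python3 pin.py w7; python3 -c "
from pin import *
P,im=cloud('w7')
q=P[:].reshape(-1,3)
def s(n,x0,x1,y0,y1,z0,z1):
    m=(q[:,0]>x0)&(q[:,0]<x1)&(q[:,1]>y0)&(q[:,1]<y1)&(q[:,2]>z0)&(q[:,2]<z1);p=q[m]
    if len(p): print(n,m.sum(),p.mean(0).round(4),rw(p.mean(0)))
    return p
s('gpin',.56,.63,0.02,.08,.055,.068)
g=s('plate',.56,.625,0.02,.08,.033,.0385)
k=np.polyfit(g[:,0],g[:,1],1)[0];print('plate angle from shut (rad)',-(np.arctan(k))-.0486)
s('pivot',.57,.64,.06,.13,.048,.056)
s('flange',.57,.64,.07,.137,.039,.045)
"
```

```text
tcp rw [ 0.0233 -0.03  ] 0.2232 F [-0.18 -0.17 -0.61]
flange 2672 bounds [ 0.0797 -0.0341] [0.1685 0.005 ] z 0.0415
pivot? 111 [ 0.0978 -0.0141]
gpin 123 [0.6053 0.0467 0.0616] [ 0.0297 -0.0103]
plate 224 [0.592  0.0473 0.0362] [0.0297 0.0031]
plate angle from shut (rad) -0.002310702791949837
pivot 81 [0.6134 0.1158 0.0519] [ 0.0991 -0.015 ]
flange 1421 [0.6135 0.1156 0.0424] [ 0.099  -0.0151]
```

View pics/w7.png

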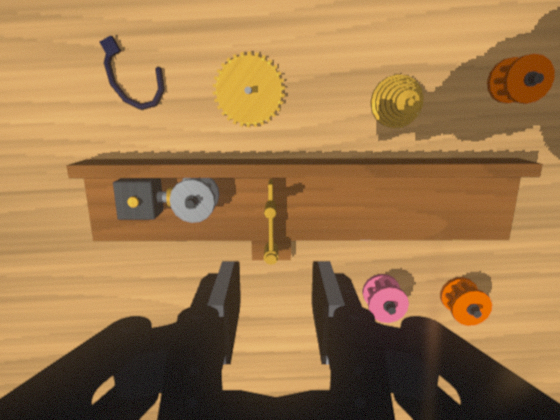

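The gate is shut straight across at 270 px (angle about 0). The pinion is at (193,201), upright, against the fence and touching the buffer, and the other things are where they were.

```bash
python3 -c "
from workcell import ticket;print(ticket.hand_in())"
```

```text
the job is handed in; nothing more can be done
None
```

The job is done and handed in at about 24 s on the robot's clock; the hand-in gave no verdict.

- **Gate opening:** I gripped the gate's pin and swung the gate open. It stood at about 1.74 rad after release, short of the 1.87 I commanded, probably because the pin slipped in the pads. That still left the gateway clear.
- **Pushing:** I pushed the pinion with the sides of the shut fingers, angled slightly into the fence. It started about 1.5 mm off the fence. Checks along the way showed it against the fence (centre y ≈ -15 mm) and upright.
- **Pressing:** The wrist read 10.6 to 11.2 N along the travel over the hold of about 1.5 s. It also showed about 7 N of vertical force that I had not intended, and friction on the bed and fence may have taken up part of the push. The buffer force itself was not measured; the travel suggests the buffer went in 2 to 2.8 mm, or roughly 9 to 11 N.
- **Gate closing:** After backing off I swung the gate shut against its stop. It measured within about 0.002 rad of shut.

In the last look, the pinion stood upright in the bay at runway (99, -15) mm, touching the fence and the buffer. The bystanders in the wrist view looked unmoved. I did not check the dish, tool handle, big pinion and screwdriver again, but the arm never worked near them. The gripper was clear of everything.

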